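Find the rocking corner of the microscope plate and shim it

TASK

The microscope's base plate rocks on one corner. Press down on the plate's corners with the fingertips to find the one that gives, then press that corner's shim lever fully flat, so that the plate lies level and firm; leave the other three shim levers up. Only touch and press: do not lift or shift the plate, and leave the glassware and slide box alone.

Things in the scene. Friction and masses are not known exactly. Their poses are not given: they have to be found in the camera images.
- plate: Microscope base plate: bare aluminium slab 212 x 180 x 16 mm, 1.5 to 2.2 kg, loose, lying level on the grey bed. Origin: centre of its underside, 42 mm above the bench (top face at 58 mm). x: its 212 mm length, away from the robot, turned up to 0.3 rad; y: its width, to the left; z up. Two black rails 100 x 10 mm, 7 mm high, run along x on its top at y = +-45 mm.
- bed: Grey bed 190 x 165 x 30 mm fixed to the bench under the plate, same axes; origin under its centre. The plate lies on a 56 mm disc at its middle and on four corner packers. One packer, any of the four, is 4 mm too low, hidden: pressed there with 4 to 8 N the plate tips down about 4 mm and comes back when released; the other corners stay firm (within 1 mm) under 20 N.
- corner_near_left (a point): Where to press the near left corner of the plate (seen from the robot): a bare spot on the top face, 16 mm in from the end edge and 24 mm in from the side edge (plate frame x -90 mm, y +66 mm).
- corner_near_right (a point): Where to press the near right corner of the plate (seen from the robot): a bare spot on the top face, 16 mm in from the end edge and 24 mm in from the side edge (plate frame x -90 mm, y -66 mm).
- corner_far_left (a point): Where to press the far left corner of the plate (seen from the robot): a bare spot on the top face, 16 mm in from the end edge and 24 mm in from the side edge (plate frame x +90 mm, y +66 mm).
- corner_far_right (a point): Where to press the far right corner of the plate (seen from the robot): a bare spot on the top face, 16 mm in from the end edge and 24 mm in from the side edge (plate frame x +90 mm, y -66 mm).
- shim_near_left (a joint): Shim lever of the near left corner: steel tongue 24 x 4 mm with a rolled end, reaching 60 mm out (plate +y) from a hinge along plate x at plate x -60, y +70 mm, 12 mm above the underside. 0 rad: sloping up at 0.65 rad; 0.65: pressed flat, top flush with the plate's top face, its heel filling a 4 mm gap below (with no gap it jacks the corner up). Stays where left; 2 to 3 N moves it.
- tongue_near_left (a point): Point on the top of the near left tongue, 44 mm out from its hinge; when flat it lies at the height of the plate's top, 24 mm outside the plate's side edge. As it goes flat the point swings 11 mm further out; best pressed straight down over where it will then lie (plate x -60, y +114 mm).
- shim_near_right (a joint): Shim lever of the near right corner: steel tongue 24 x 4 mm with a rolled end, reaching 60 mm out (plate -y) from a hinge along plate x at plate x -60, y -70 mm, 12 mm above the underside. 0 rad: sloping up at 0.65 rad; 0.65: pressed flat, top flush with the plate's top face, its heel filling a 4 mm gap below (with no gap it jacks the corner up). Stays where left; 2 to 3 N moves it.
- tongue_near_right (a point): Point on the top of the near right tongue, 44 mm out from its hinge; when flat it lies at the height of the plate's top, 24 mm outside the plate's side edge. As it goes flat the point swings 11 mm further out; best pressed straight down over where it will then lie (plate x -60, y -114 mm).
- shim_far_left (a joint): Shim lever of the far left corner: steel tongue 24 x 4 mm with a rolled end, reaching 60 mm out (plate +y) from a hinge along plate x at plate x +60, y +70 mm, 12 mm above the underside. 0 rad: sloping up at 0.65 rad; 0.65: pressed flat, top flush with the plate's top face, its heel filling a 4 mm gap below (with no gap it jacks the corner up). Stays where left; 2 to 3 N moves it.
- tongue_far_left (a point): Point on the top of the far left tongue, 44 mm out from its hinge; when flat it lies at the height of the plate's top, 24 mm outside the plate's side edge. As it goes flat the point swings 11 mm further out; best pressed straight down over where it will then lie (plate x +60, y +114 mm).
- shim_far_right (a joint): Shim lever of the far right corner: steel tongue 24 x 4 mm with a rolled end, reaching 60 mm out (plate -y) from a hinge along plate x at plate x +60, y -70 mm, 12 mm above the underside. 0 rad: sloping up at 0.65 rad; 0.65: pressed flat, top flush with the plate's top face, its heel filling a 4 mm gap below (with no gap it jacks the corner up). Stays where left; 2 to 3 N moves it.
- tongue_far_right (a point): Point on the top of the far right tongue, 44 mm out from its hinge; when flat it lies at the height of the plate's top, 24 mm outside the plate's side edge. As it goes flat the point swings 11 mm further out; best pressed straight down over where it will then lie (plate x +60, y -114 mm).
- beaker: Glass beaker, 60 mm across, 75 mm high, bystander; origin under its centre.
- slide_box: Grey plastic slide box 85 x 50 x 32 mm, bystander; origin under its centre.
- jar: Amber jar with white cap, 44 mm across, 70 mm high, bystander; origin under its centre.

How it is judged:
By the outcome, as a careful person would: the job done as asked, in the order asked, and still so for the second after the job is handed in, with the robot touching nothing.
It also fails if it takes over 58 s, if anything falls off the work surface, if the arm or the gripper's body presses on something with over 40 N, if the wrist force passes 120 N, or if a joint passes its speed limit or range.

ROBOT

A 6-joint arm with a two-finger parallel gripper is mounted at the origin on the work surface. World frame = base frame: x ahead of the robot, y to its left, z up, the work surface at z = 0. Lengths are in mm, angles in rad, forces in N, time in s.
With the tool pointing down it reaches from about 400 to 925 mm from the base axis. Payload 12.5 kg.
Tool frame: the origin (TCP) lies at the very end of the fingers, on their centre line; the grasp point (between the pads) lies 19 mm behind it (env.grasp_offset is the distance from the TCP to the grasp point, in mm); z points along the fingers, y is the direction in which the jaws open and shut (so a half turn about z gives the same grasp; the last joint's range is limited). The gripper opens to 95 mm and grips with 3 to 60 N. Pads are 20 mm wide; open, the fingers measure 119 mm over their backs; the gripper's body (75 mm by 180 mm) begins 59 mm behind the grasp point.
Start: joints at [-1.378, 0.491, 1.559, -0, 1.092, -0.106], TCP at [184.006, -597.318, 214.661] pointing down, gripper open.
Joint ranges: [-3.1, 3.1], [-0.84, 2.19], [0.05, 2.79], [-1.13, 4.28], [0.06, 2.93], [-2.69, 2.69]. Speed limits (rad/s): [2.22, 2.22, 2.79, 3.14, 3.14, 3.14].

INTERFACE

Orientations are given as [roll, pitch, yaw] about the fixed x, y, z axes, in that order (R = Rz(yaw) Ry(pitch) Rx(roll)).
In Python, from cell import env gives the robot as it stands. The module is installed in compiled form; this text tells all that it offers.
- The arm moves only by the shell command python3 -m pendant 'ROWS'. ROWS is JSON, one flat list of numbers, 5 for each row, row after row: the shift along the tool's x, y, z as a fraction of full scale, then the turn about the tool's z as a fraction of full scale, then the gripper's target within -1 to 1 (shut at 1, half-way at 0, fully open at -1). In form: [x, y, z, turn, grip, x, y, z, turn, grip, ...]. A call has 1 to 10 rows; each row shifts and turns the commanded pose from where the row before left it, along the tool's axes as they then stand; what a row does not reach is not made up. Full scale, the value 1, is 0.4 m for a shift and 180 degrees for a turn. A row lasts 1/8 s, in which the tool goes at most 62.5 mm and 10.7 degrees, less where a joint would pass 70% of its speed; a pose out of reach is approached as far as the arm can. A call with a number of a shift or a turn outside -1 to 1 is refused whole. A call with a gripper value outside its range is refused whole. The fingers move at their own pace and stop on an object; the grip force is fixed at half the most. Time passes only in rows, so rows that do not move let the fingers close. It gives the time, the measured TCP pose, the force and the opening at its end, in the units of the state.
- env.state(): the state, without advancing time (a new reading comes with each control period).
- env.read_camera(name): name is "side" or "top" or "wrist"; returns the picture (420x560x3 uint8, red, green, blue); there is no depth.
- env.camera_model(name): a dict with "fx", "fy", "cx", "cy" (pixels), "view" (4x4, takes a point from world to camera coordinates); the wrist camera has in their place "tool_from_camera" (4x4, takes a point from camera to tool coordinates, whose origin is the TCP and whose axes are the flange's). Camera axes: x right, y down, z forward; pixel columns grow to the right and rows downward; lengths in mm; the calibration is good to about 2 mm. A picture is of the moment at which its call begins: read the wrist's pose just before it. camera_model takes no time and is no camera call.
- env.job_done(): hands the job in, once; it reports no verdict.
Trained networks look in the newest picture that a camera, given by its name, has taken for a name from the list of things; names that differ only in an ending like _2 or _b are one class to them, and where a whole thing is asked for, a point or a joint stands for the part that bears it (a point fixed in the world has none). Each returns a list of dicts, best first, with "confidence" (0 to 1); they miss things now and then, are a little off and sometimes report something else, mostly with a low value. They report only what shows in the picture. A call takes as long as a camera call.
- env.masks_of(thing, camera): "region" (420x560 bool, what is visible of it).
- env.landmark_of(thing, camera): "xyz" ([x, y, z] in mm, in world coordinates, good to about 4 mm: a listed point, or the origin of a listed thing).
The state is a dict: "t": time; "joints": joint angles; "qvel": joint speeds; "tau": joint torques, N m; "eef_pos": TCP position; "tcp_rot": TCP orientation; "ft_force": force on the tool from outside, world axes, zero at the start; "moment": the same for the moment, N m; "opening": opening from 0.0 (shut) to 1.0 (fully open).
Only numpy, scipy, OpenCV 4.12 (cv2) and the standard library are available. Lean on these libraries where they do the work, as an engineer would, in place of code of your own. Each camera call takes 0.05 s, during which the arm holds its last target.

## Working session

There is one attempt and no reset: what is moved stays moved. The work goes in short steps, Python scripts to look and compute and a shell command to move; the robot and the scene stay as the last step left them, time stands still between calls to the robot, and variables do not carry over. Pictures are saved under pics/ and viewed, and the job is handed in when it is done.

```bash
mkdir -p pics; python3 - <<'E'
from cell import env
import cv2,numpy as np
s=env.state();print(s)
for c in ["top","side"]:
    im=env.read_camera(c);cv2.imwrite(f"pics/{c}0.png",im[:,:,::-1])
    names=["plate","bed","corner_near_left","corner_near_right","corner_far_left","corner_far_right","tongue_near_left","tongue_near_right","tongue_far_left","tongue_far_right","beaker","slide_box","jar"] if c=="top" else ["plate"]
    for n in names:
        r=env.landmark_of(n,c)
        print(c,n,[(np.round(d["xyz"]).tolist(),round(d["confidence"],2)) for d in r[:2]])
print(env.state()["t"])
E
```

```text
{'t': 0.0, 'joints': array([-1.37761183e+00,  4.91540748e-01,  1.55946779e+00, -4.02623081e-06,
        1.09171061e+00, -1.05564994e-01]), 'qvel': array([ 0.00131516,  0.00107929,  0.00067786,  0.00011385, -0.00095309,
        0.00157188]), 'tau': array([-6.61119229e-04, -6.12654161e+01, -2.58187437e+01,  6.92532677e-02,
        4.81939595e-02, -6.51716505e-05]), 'eef_pos': array([ 183.94550698, -597.04986795,  214.06712624]), 'tcp_rot': array([-3.14047205e+00, -1.15146787e-04,  2.98751289e-01]), 'ft_force': array([-1.12620716, -0.50335048,  0.63030755]), 'moment': array([ 0.00359149,  0.05224126, -0.02793155]), 'opening': 1.000960621012787}
top plate [([545.0, 4.0, 41.0], 0.61)]
top bed []
top corner_near_left [([448.0, 50.0, 60.0], 0.83)]
top corner_near_right [([473.0, -80.0, 59.0], 0.97)]
top corner_far_left [([617.0, 86.0, 56.0], 0.81), ([630.0, -84.0, 80.0], 0.7)]
top corner_far_right [([581.0, 120.0, 81.0], 0.7), ([647.0, -44.0, 57.0], 0.6)]
top tongue_near_left [([464.0, 96.0, 81.0], 0.6)]
top tongue_near_right [([510.0, -106.0, 84.0], 0.67)]
top tongue_far_left [([579.0, 122.0, 81.0], 0.58)]
top tongue_far_right [([627.0, -83.0, 78.0], 0.87), ([579.0, 118.0, 79.0], 0.72)]
top beaker [([533.0, 231.0, -1.0], 0.77)]
top slide_box [([568.0, -270.0, -1.0], 0.55)]
top jar [([657.0, -178.0, 6.0], 0.6)]
side plate [([550.0, 1.0, 39.0], 0.9)]
0.8
```

View pics/top0.png

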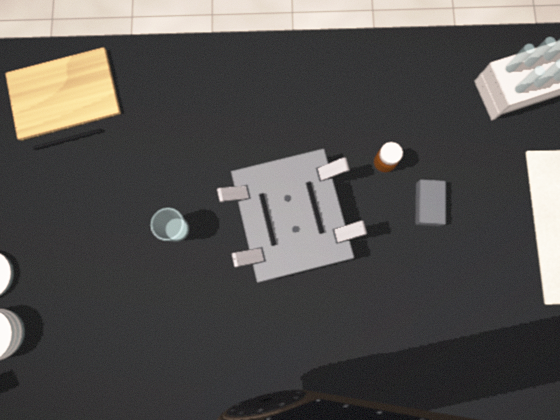

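View pics/side0.png

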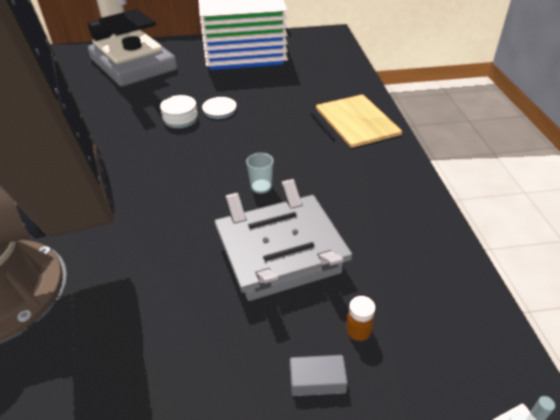

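```bash
cat > h.py <<'E'
import numpy as np
from cell import env
from scipy.optimize import least_squares
P={"cnl":(448,50),"cnr":(473,-80),"cfl":(617,86),"cfr":(647,-44)}
L={"cnl":(-90,66),"cnr":(-90,-66),"cfl":(90,66),"cfr":(90,-66)}
T={"tnl":((464,96),(-60,105)),"tnr":((510,-106),(-60,-105)),"tfl":((579,120),(60,105)),"tfr":((627,-83),(60,-105))}
A=np.array([L[k] for k in L]+[v[1] for v in T.values()],float);B=np.array([P[k] for k in L]+[v[0] for v in T.values()],float)
def tf(p,a):
    c,s=np.cos(p[2]),np.sin(p[2]);return np.c_[c*a[:,0]-s*a[:,1]+p[0],s*a[:,0]+c*a[:,1]+p[1]]
if __name__=="__main__":
    r=least_squares(lambda p:(tf(p,A)-B).ravel(),[545,0,0.2]);print(r.x);print(np.round(tf(r.x,A)-B,1))
    for n,a in {**L,"TNL":(-60,114),"TNR":(-60,-114),"TFL":(60,114),"TFR":(60,-114)}.items(): print(n,np.round(tf(r.x,np.array([a],float))[0],1))
    for c in ["top","side"]:
        m=env.camera_model(c);print(c,m)
E
python3 h.py
```

```text
[5.45625000e+02 4.87500000e+00 2.14865205e-01]
[[-4.4  0.2]
 [-1.2  1.2]
 [ 2.5  2.5]
 [ 0.6  3.6]
 [ 0.6 -1.3]
 [-0.6 -4.5]
 [ 2.9  0.3]
 [-0.4 -1.9]]
cnl [443.6  50.2]
cnr [471.8 -78.8]
cfl [619.5  88.5]
cfr [647.6 -40.4]
TNL [462.7 103.5]
TNR [ 511.3 -119.3]
TFL [579.9 129. ]
TFR [628.6 -93.7]
top {'fx': 469.6230869544186, 'fy': 469.6230869544186, 'cx': 284.8354391344172, 'cy': 203.65457610660792, 'view': array([[-2.38033168e-02, -9.99672801e-01, -9.36443490e-03,
         2.91943156e+01],
       [-9.82378681e-01,  2.51264299e-02, -1.85204724e-01,
         5.64061745e+02],
       [ 1.85379420e-01,  4.79093447e-03, -9.82655340e-01,
         8.23978179e+02],
       [ 0.00000000e+00,  0.00000000e+00,  0.00000000e+00,
         1.00000000e+00]])}
side {'fx': 490.34978818394916, 'fy': 490.34978818394916, 'cx': 280.8983916909069, 'cy': 211.16170105432374, 'view': array([[ 9.90790935e-01, -1.34348783e-01, -1.68441984e-02,
        -5.40656101e+02],
       [-1.02739708e-01, -6.64926643e-01, -7.39808835e-01,
         1.50078470e+02],
       [ 8.81922602e-02,  7.34726456e-01, -6.72606245e-01,
         9.24034913e+02],
       [ 0.00000000e+00,  0.00000000e+00,  0.00000000e+00,
         1.00000000e+00]])}
```

```bash
cat > f.py <<'E'
import numpy as np,cv2
from cell import env
from h import tf
from scipy.optimize import least_squares
def proj(c,X):
    m=env.camera_model(c);V=np.array(m["view"]);q=X@V[:3,:3].T+V[:3,3];return np.c_[m["fx"]*q[:,0]/q[:,2]+m["cx"],m["fy"]*q[:,1]/q[:,2]+m["cy"]]
C=np.array([[-106,90],[106,90],[106,-90],[-106,-90]],float)
obs={"top":np.array([[258,281],[232,171],[325,150],[353,258]],float),"side":np.array([[217,237],[313,199],[348,248],[243,290]],float)}
def X(p,a,z): return np.c_[tf(p,a),np.full(len(a),z)]
for cs in (["top"],["side"],["top","side"]):
    r=least_squares(lambda p:np.concatenate([(proj(c,X(p,C,58.))-obs[c]).ravel() for c in cs]),[545,5,.21],loss="soft_l1")
    print(cs,r.x,np.round(r.fun,1))
p=r.x
for c in cs:
    im=cv2.imread(f"pics/{c}0.png");im=cv2.resize(im,None,fx=3,fy=3,interpolation=cv2.INTER_CUBIC)
    q=proj(c,X(p,C,58.));cv2.polylines(im,[np.int32((q+.5)*3)],True,(0,0,255),1)
    for pt,z in [((a,b),58.) for a in(-90,90) for b in(66,-66)]+[((a,b),84.6) for a in(-60,60) for b in(105,-105)]:
        q1=(proj(c,X(p,np.array([pt],float),z))[0]+.5)*3;cv2.circle(im,tuple(np.int32(q1)),4,(0,255,0),1)
    ctr=(q.mean(0)*3).astype(int);cv2.imwrite(f"pics/fit_{c}.png",im[max(0,ctr[1]-260):ctr[1]+260,ctr[0]-300:ctr[0]+300])
E
python3 f.py
```

```text
['top'] [5.44454576e+02 2.68779978e+00 2.11243778e-01] [-0.8  0.7  0.1 -0.3 -0.2 -0.9  0.9  0.3]
['side'] [ 5.47049550e+02 -2.37558175e+00  2.41494556e-01] [ -2.6 -13.6  -0.3  -2.6   5.2   7.5   0.1   0.3]
['top', 'side'] [5.45145005e+02 1.81882662e+00 2.18562239e-01] [  0.1   0.6   0.3  -0.2  -0.2  -1.5   1.7  -0.6  -2.9 -16.   -0.2  -3.4
   3.3   7.1  -2.7  -2.1]
```

View pics/fit_top.png

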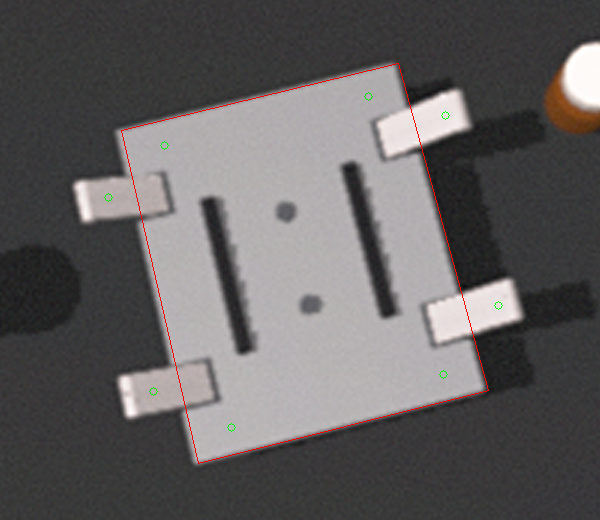

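View pics/fit_side.png

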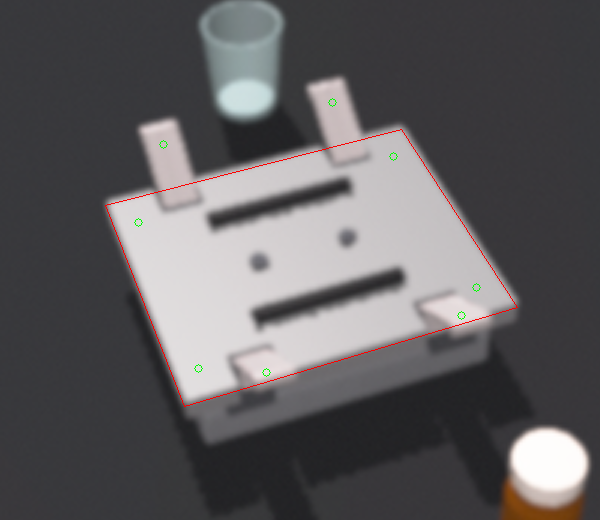

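```bash
cat > g.py <<'E'
import numpy as np,sys
from cell import env
from scipy.spatial.transform import Rotation as R
p=(545.,2.,.214)
Q={"cnl":(-90,66),"cnr":(-90,-66),"cfl":(90,66),"cfr":(90,-66),"tnl":(-60,114),"tnr":(-60,-114),"tfl":(60,114),"tfr":(60,-114)}
def go(name,z):
    s=env.state();a=Q[name];c,si=np.cos(p[2]),np.sin(p[2])
    w=np.array([p[0]+c*a[0]-si*a[1],p[1]+si*a[0]+c*a[1],z])
    Rm=R.from_euler("xyz",s["tcp_rot"]).as_matrix()
    d=w-s["eef_pos"];print(name,"t",round(s["t"],2),"world",w.round(1),"pos",s["eef_pos"].round(1),"d mm tool",(Rm.T@d).round(1),"frac",(Rm.T@d/400).round(4),"plate-frame tool-frac",(np.array([c*d[0]+si*d[1],si*d[0]-c*d[1],-d[2]])/400).round(4),"F",s["ft_force"].round(1),"rpy",s["tcp_rot"].round(3))
go(sys.argv[1],float(sys.argv[2]))
E
python3 g.py cnr 140
```

```text
cnr t 0.8 world [471.1 -81.6 140. ] pos [ 184.  -597.3  214.7] d mm tool [ 426.2 -408.4   74.6] frac [ 1.0654 -1.0209  0.1865] plate-frame tool-frac [ 0.9751 -1.1075  0.1867] F [-0.   1.4 -0.1] rpy [3.142 0.    0.299]
```

```bash
python3 -m pendant '[0,0,0,0.027,1]'; python3 g.py cnr 140
```

```text
t: 0.92
eef_pos: [184.0, -597.3, 214.7]
tcp_rot: [3.142, 0.0, 0.212]
ft_force: [-0.1, -0.1, 0.0]
opening: 0.942
cnr t 0.93 world [471.1 -81.6 140. ] pos [ 184.  -597.3  214.7] d mm tool [ 389.3 -443.6   74.6] frac [ 0.9733 -1.109   0.1866] plate-frame tool-frac [ 0.9751 -1.1074  0.1867] F [-0.1 -0.1  0. ] rpy [3.142 0.    0.212]
```

```bash
python3 -m pendant '[0.081,-0.092,0,0,1,0.081,-0.092,0,0,1,0.081,-0.092,0,0,1,0.081,-0.092,0,0,1,0.081,-0.092,0,0,1,0.081,-0.092,0,0,1,0.081,-0.092,0,0,1,0.081,-0.092,0,0,1,0.081,-0.092,0,0,1,0.081,-0.092,0,0,1]'; python3 g.py cnr 100
```

```text
t: 2.17
eef_pos: [423.2, -167.5, 214.9]
tcp_rot: [3.141, -0.001, 0.214]
ft_force: [0.1, 0.1, 0.5]
opening: 0.005
cnr t 2.17 world [471.1 -81.6 100. ] pos [ 423.2 -167.5  214.9] d mm tool [ 65.  -73.9 114.9] frac [ 0.1625 -0.1846  0.2872] plate-frame tool-frac [ 0.1627 -0.1844  0.2872] F [0.1 0.1 0.5] rpy [ 3.141e+00 -1.000e-03  2.140e-01]
```

```bash
python3 -m pendant '[0.08,-0.092,0,0,1,0.083,-0.093,0,0,1,0,0,0.1,0,1,0,0,0.1,0,1,0,0,0.1,0,1,0,0,0.07,0,1,0,0,0,0,1]'; python3 g.py cnr 58
```

```text
t: 3.05
eef_pos: [469.8, -82.6, 65.4]
tcp_rot: [-3.14, 0.003, 0.214]
ft_force: [-0.2, 0.9, 0.1]
opening: 0.005
cnr t 3.05 world [471.1 -81.6  58. ] pos [469.8 -82.6  65.4] d mm tool [ 1.5 -0.6  7.4] frac [ 0.0038 -0.0016  0.0185] plate-frame tool-frac [ 0.0037 -0.0016  0.0185] F [-0.2  0.9  0.1] rpy [-3.14e+00  3.00e-03  2.14e-01]
```

```bash
python3 -m pendant '[0.003,0,0.0125,0,1,0,0,0.004,0,1,0,0,0.003,0,1]'; python3 g.py cnr 58;  python3 -m pendant '[0,0,0.0025,0,1,0,0,0,0,1]'
```

```text
t: 3.42
eef_pos: [472.0, -82.6, 59.5]
tcp_rot: [3.141, -0.001, 0.214]
ft_force: [0.5, 0.8, 0.9]
opening: 0.006
cnr t 3.42 world [471.1 -81.6  58. ] pos [472.  -82.6  59.5] d mm tool [-0.7 -1.2  1.5] frac [-0.0017 -0.0029  0.0036] plate-frame tool-frac [-0.0017 -0.0029  0.0036] F [0.5 0.8 0.9] rpy [ 3.141e+00 -1.000e-03  2.140e-01]
t: 3.68
eef_pos: [471.8, -82.6, 58.3]
tcp_rot: [3.141, -0.001, 0.214]
ft_force: [-0.8, 0.0, 4.8]
opening: 0.006
```

```bash
python3 -m pendant '[0,0,0.0025,0,1,0,0,0,0,1]';python3 -m pendant '[0,0,0.0025,0,1,0,0,0,0,1]'
```

```text
t: 3.92
eef_pos: [471.9, -82.6, 58.2]
tcp_rot: [3.141, -0.001, 0.214]
ft_force: [-4.3, 0.3, 20.3]
opening: 0.007
t: 4.18
eef_pos: [471.9, -82.6, 58.1]
tcp_rot: [3.14, -0.002, 0.214]
ft_force: [-7.6, 1.3, 36.6]
opening: 0.002
```

Near right: firm (36 N, no dip). Next, near left.

```bash
python3 -m pendant '[0,0,-0.0475,0,1,0,-0.11,0,0,1,0,-0.11,0,0,1,0,-0.11,0,0,1,0,0,0,0,1]'; python3 g.py cnl 60
```

```text
t: 4.8
eef_pos: [442.9, 48.4, 75.0]
tcp_rot: [3.142, 0.0, 0.217]
ft_force: [-0.3, -0.4, 0.6]
opening: 0.006
cnl t 4.8 world [443.   47.4  60. ] pos [442.9  48.4  75. ] d mm tool [-0.1  1.1 15. ] frac [-0.0003  0.0026  0.0376] plate-frame tool-frac [-0.0003  0.0026  0.0376] F [-0.3 -0.4  0.6] rpy [3.142 0.    0.217]
```

```bash
python3 -m pendant '[0,0.0025,0.025,0,1,0,0,0.0125,0,1,0,0,0.0025,0,1,0,0,0,0,1]'; python3 -m pendant '[0,0,0.0025,0,1,0,0,0,0,1]'
```

```text
t: 5.3
eef_pos: [443.9, 45.0, 58.6]
tcp_rot: [3.142, 0.0, 0.213]
ft_force: [0.2, 0.8, -0.1]
opening: 0.007
t: 5.55
eef_pos: [444.0, 45.3, 58.0]
tcp_rot: [3.141, -0.0, 0.214]
ft_force: [-0.7, -2.1, 4.6]
opening: 0.005
```

```bash
python3 -m pendant '[0,0,0.0025,0,1,0,0,0,0,1]'
```

```text
t: 5.8
eef_pos: [443.8, 45.5, 56.9]
tcp_rot: [3.141, -0.0, 0.214]
ft_force: [-0.9, -1.9, 5.1]
opening: 0.004
```

```bash
python3 -m pendant '[0,0,0.0025,0,1,0,0,0.0025,0,1,0,0,0,0,1]'
```

```text
t: 6.18
eef_pos: [443.6, 45.6, 54.9]
tcp_rot: [-3.141, 0.0, 0.214]
ft_force: [-2.5, 0.5, 6.4]
opening: 0.002
```

Near left gives (about 3 mm at 6 N). Lift slowly and go over its tongue.

```bash
python3 -m pendant '[0,0,-0.0125,0,1,0,0,-0.03,0,1,0,0,-0.1,0,1,0,0,0,0,1]'; python3 g.py tnl 95
```

```text
t: 6.68
eef_pos: [444.9, 45.6, 114.3]
tcp_rot: [3.14, -0.005, 0.214]
ft_force: [-1.0, 0.3, -0.3]
opening: 0.003
tnl t 6.67 world [462.2 100.7  95. ] pos [444.9  45.6 114.3] d mm tool [ 28.5 -50.2  19.4] frac [ 0.0712 -0.1254  0.0485] plate-frame tool-frac [ 0.0714 -0.1253  0.0483] F [-1.   0.3 -0.3] rpy [ 3.14  -0.005  0.214]
```

```bash
python3 -m pendant '[0.036,-0.063,0,0,1,0.036,-0.062,0,0,1,0,0,0.035,0,1,0,0,0,0,1]'; python3 g.py tnl 58; python3 - <<'E'
from cell import env
import cv2
im=env.read_camera("side")[120:340,150:420];cv2.imwrite("pics/s1.png",cv2.resize(im,None,fx=2.5,fy=2.5)[:,:,::-1])
E
```

```text
t: 7.18
eef_pos: [460.3, 100.2, 96.6]
tcp_rot: [-3.141, 0.003, 0.214]
ft_force: [-0.8, -0.5, 0.0]
opening: 0.002
tnl t 7.17 world [462.2 100.7  58. ] pos [460.3 100.2  96.6] d mm tool [ 2.  -0.1 38.6] frac [ 0.0051 -0.0002  0.0964] plate-frame tool-frac [ 0.0048 -0.0002  0.0964] F [-0.8 -0.5  0. ] rpy [-3.141e+00  3.000e-03  2.140e-01]
```

View pics/s1.png

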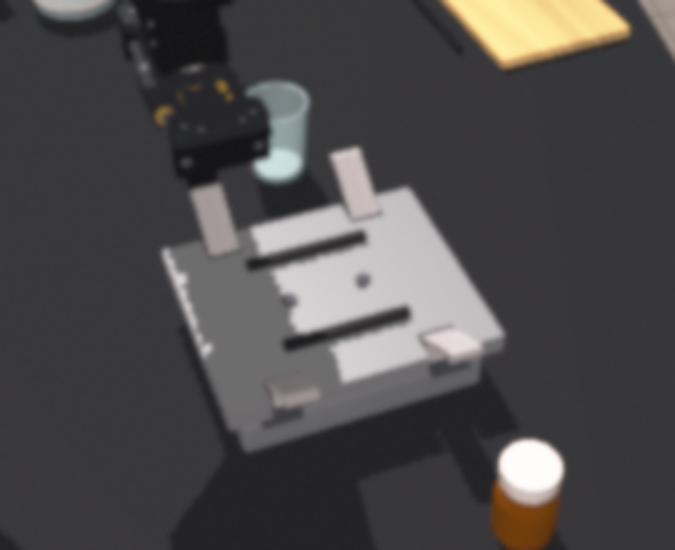

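The shut fingertips sit just over the near-left tongue, around (205,180), and everything else is unmoved. Pressing straight down.

```bash
python3 -m pendant '[0.003,0,0.02,0,1,0,0,0.02,0,1,0,0,0.02,0,1,0,0,0.015,0,1,0,0,0.01,0,1,0,0,0,0,1]'; python3 g.py tnl 58
```

```text
t: 7.98
eef_pos: [462.4, 100.7, 63.5]
tcp_rot: [3.142, 0.001, 0.214]
ft_force: [0.2, 0.3, 0.3]
opening: 0.006
tnl t 7.97 world [462.2 100.7  58. ] pos [462.4 100.7  63.5] d mm tool [-0.2 -0.   5.5] frac [-0.0005 -0.0001  0.0137] plate-frame tool-frac [-0.0005 -0.0001  0.0137] F [0.2 0.3 0.3] rpy [3.142e+00 1.000e-03 2.140e-01]
```

```bash
python3 -m pendant '[0,0,0.005,0,1,0,0,0.005,0,1,0,0,0.0025,0,1,0,0,0,0,1]'
```

```text
t: 8.48
eef_pos: [462.5, 100.7, 58.8]
tcp_rot: [3.141, -0.0, 0.214]
ft_force: [0.6, -0.1, 0.0]
opening: 0.005
```

```bash
python3 -m pendant '[0,0,0.0025,0,1,0,0,0,0,1]'
```

```text
t: 8.72
eef_pos: [462.5, 100.7, 57.9]
tcp_rot: [3.142, -0.0, 0.214]
ft_force: [-0.5, 1.5, 3.0]
opening: 0.006
```

```bash
python3 -m pendant '[0,0,0.0025,0,1,0,0,0,0,1]'; python3 - <<'E'
from cell import env
import cv2
im=env.read_camera("side")[120:340,150:420];cv2.imwrite("pics/s2.png",cv2.resize(im,None,fx=2.5,fy=2.5)[:,:,::-1])
E
```

```text
t: 8.98
eef_pos: [462.6, 100.8, 57.3]
tcp_rot: [3.142, -0.0, 0.214]
ft_force: [-3.1, 1.5, 10.6]
opening: 0.01
```

View pics/s2.png

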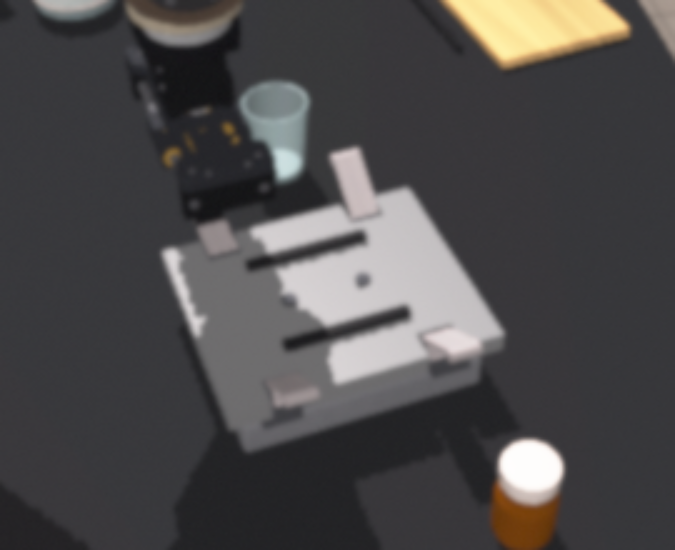

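The near-left tongue now lies down, around (218,238). I'll press a little more to confirm it is on its stop.

```bash
python3 -m pendant '[0,0,0.0025,0,1,0,0,0,0,1]';python3 -m pendant '[0,0,0.0015,0,1,0,0,0,0,1]'
```

```text
t: 9.28
eef_pos: [462.6, 100.9, 56.8]
tcp_rot: [3.142, -0.001, 0.214]
ft_force: [-4.4, 1.7, 21.0]
opening: 0.0
t: 9.52
eef_pos: [462.6, 101.0, 56.6]
tcp_rot: [3.142, -0.001, 0.214]
ft_force: [-6.4, 3.3, 26.1]
opening: 0.002
```

```bash
python3 -m pendant '[0,0,-0.01,0,1,0,0,-0.1,0,1,-0.075,0.12,0,0,1,0,0,0,0,1]'; python3 g.py cnl 60
```

```text
t: 10.02
eef_pos: [442.5, 45.5, 99.4]
tcp_rot: [3.141, 0.0, 0.211]
ft_force: [-0.3, 0.5, -1.3]
opening: 0.005
cnl t 10.03 world [443.   47.4  60. ] pos [442.5  45.5  99.4] d mm tool [ 0.9 -1.7 39.4] frac [ 0.0023 -0.0044  0.0986] plate-frame tool-frac [ 0.0023 -0.0043  0.0986] F [-0.3  0.5 -1.3] rpy [3.141 0.    0.211]
```

```bash
python3 -m pendant '[0,0,0.05,0,1,0,0,0.035,0,1,0,0,0.0125,0,1,0,0,0.0025,0,1,0,0,0,0,1]';python3 -m pendant '[0,0,0.0025,0,1,0,0,0,0,1]'
```

```text
t: 10.65
eef_pos: [443.6, 47.6, 59.5]
tcp_rot: [3.141, -0.0, 0.214]
ft_force: [-0.3, 0.5, 0.6]
opening: 0.005
t: 10.9
eef_pos: [443.5, 47.5, 58.4]
tcp_rot: [3.141, -0.0, 0.214]
ft_force: [0.0, -0.6, 1.1]
opening: 0.005
```

```bash
python3 -m pendant '[0,0,0.0025,0,1,0,0,0,0,1]';python3 -m pendant '[0,0,0.001,0,1,0,0,0,0,1]'
```

```text
t: 11.15
eef_pos: [443.4, 47.5, 57.6]
tcp_rot: [3.141, -0.0, 0.214]
ft_force: [-2.1, 0.7, 8.9]
opening: 0.003
t: 11.4
eef_pos: [443.4, 47.5, 57.5]
tcp_rot: [3.141, -0.001, 0.214]
ft_force: [-3.6, 1.1, 13.6]
opening: 0.005
```

Near left is now firm (14 N at 57.5 mm). Retreating to look.

```bash
python3 -m pendant '[0,0,-0.02,0,1,0,0,-0.1,0,1,0,0,-0.12,0,1,0,0,-0.12,0,1,-0.0,0.14,-0.05,0,1,0,0.14,0,0,1,0,0.14,0,0,1,0,0.14,0,0,1,0,0.14,0,0,1,0,0,0,0,1]'; python3 - <<'E'
from cell import env
import cv2,numpy as np
im=env.read_camera("side")[120:340,150:420];a=cv2.resize(im,(540,440))
im=env.read_camera("top")[130:300,180:400];cv2.imwrite("pics/t3.png",cv2.resize(im,(704,544),interpolation=cv2.INTER_CUBIC)[:,:,::-1])
cv2.imwrite("pics/s3.png",a[:,:,::-1])
for n in ["plate","corner_near_left","tongue_near_left","tongue_near_right","tongue_far_left","tongue_far_right"]: print(n,[(np.round(d["xyz"]).tolist(),round(d["confidence"],2)) for d in env.landmark_of(n,"top")[:2]])
E
```

```text
t: 12.65
eef_pos: [503.0, -229.3, 220.5]
tcp_rot: [3.141, 0.0, 0.21]
ft_force: [-0.0, 0.6, -0.6]
opening: 0.006
plate [([544.0, 8.0, 41.0], 0.64)]
corner_near_left [([452.0, 53.0, 58.0], 0.79)]
tongue_near_left [([464.0, 102.0, 55.0], 0.9)]
tongue_near_right [([510.0, -110.0, 85.0], 0.86)]
tongue_far_left [([578.0, 120.0, 81.0], 0.96)]
tongue_far_right [([624.0, -82.0, 79.0], 0.8)]
```

View pics/s3.png

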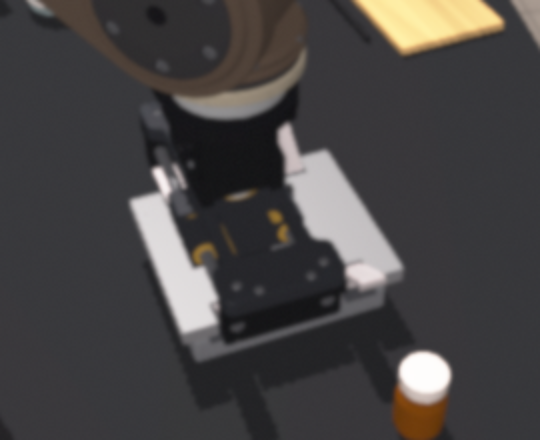

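View pics/t3.png

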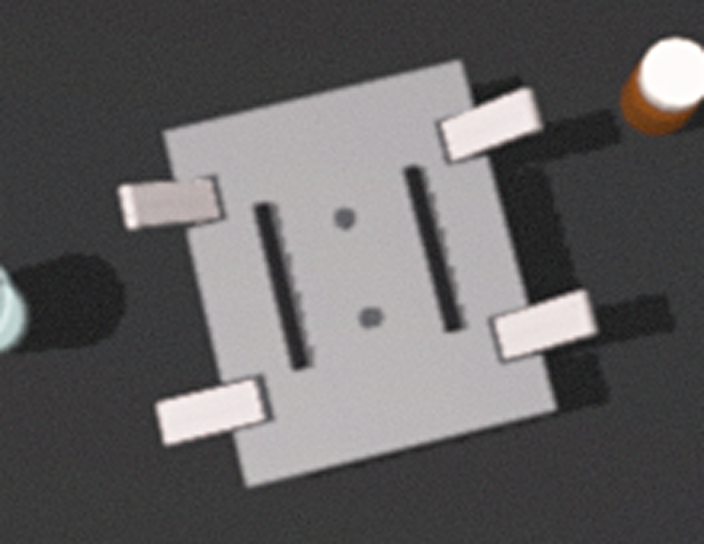

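```bash
python3 -c "
from cell import env
print(env.job_done())"
```

```text
the job is handed in; nothing more can be done
None
```

The near left corner was the one that rocked. I pressed its shim lever flat, and that corner is now firm. The job is handed in, at about 12.8 s of the 58 s allowed.

- **Finding the corner:** The near right corner stayed firm, but I pressed it to about 37 N, harder than the 20 N I meant to stop at. The near left corner sank about 3 mm at 5–6 N. I did not press the two far corners, because only one corner can be low.
- **Pressing the shim:** I pushed the near left tongue straight down. It ended flat against a stop, holding against 26 N.
- **Last checks:**
  - The near left corner held 14 N with the fingertips at 57.5 mm, about 0.5 mm below the plate's nominal 58 mm top.
  - The top camera puts the near left tongue at about 55 mm, within the network's 4 mm error of flush. The other three are still up at 79–85 mm.
  - In the top picture the plate's near left corner is within about a pixel of where it started.
  - I never touched the beaker, jar or slide box. The slide box is outside the last pictures, so I did not look at it again.
- **Less certain:** In the last side picture the arm hides most of the plate. The final state therefore rests on the top picture and the press test.

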